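# Set an eyelet: seat a circuit board in the bench press and work the plunger to its stop

### The arm

A 6-joint arm with a two-finger parallel gripper is mounted at the origin on the work surface. World frame = base frame: x ahead of the robot, y to its left, z up, the work surface at z = 0. Lengths are in m, angles in rad, forces in N, time in s.
With the tool pointing down it reaches from about 0.425 to 0.95 m from the base axis. Payload 3.5 kg.
Tool frame: the origin (TCP) lies between the finger pads; the fingertips stand 22 mm ahead of it and the grasp point (between the pads) lies 3 mm ahead of it (ctrl.nose_length is the z of the fingertips in the tool frame, in m); z points along the fingers, y is the line along which they close (so a half turn about z gives the same grasp; the last joint's range is limited). The gripper opens to 85 mm and grips with 20 to 120 N. Pads are 22 mm wide; open, the fingers measure 114 mm over their backs; the gripper's body (76 mm by 85 mm) begins 54 mm behind the grasp point. The pads swing forward as they close: fully open they stand 13 mm farther back than shut.
Start: joints at [0.973, 0.286, 1.577, -0, 1.279, -0.15], TCP at [0.292, 0.608, 0.253] pointing down, gripper open.
Joint ranges: [-2.77, 2.77], [-0.9, 2.22], [0.21, 2.48], [-1.53, 4.67], [0.24, 2.81], [-2.84, 2.84]. Speed limits (rad/s): [2.79, 2.79, 3.14, 3.14, 3.14, 3.14].

### API

Orientations are given as a unit quaternion [x, y, z, w].
In Python, from plant import ctrl gives the robot as it stands. The module is installed in compiled form; this text tells all that it offers.
- The arm moves only by the tool send_rows, never from a script. Its argument "rows" is text: rows parted by semicolons, each of 7 numbers parted by spaces: the turn, a rotation vector about the tool's x, y, z in normalised numbers (1 is 180 degrees), then the shift along the tool's x, y, z in shares of 600 mm (1.0 is 600 mm), then the opening, from -1 (shut) to 1 (fully open). A call has 1 to 8 rows; each row is the pose to reach, as a shift and turn from the pose commanded when the call began, along the tool's axes at that moment; what a row does not reach only later rows make up. A row lasts 1/8 s, in which the tool goes at most 62.5 mm and 10.7 degrees, less where a joint would pass 70% of its speed; a pose out of reach is approached as far as the arm can. A call with a gripper value outside its range is refused whole. The fingers move at their own pace and stop on an object; "grip_force" is the grip in N (left out, the last holds). Time passes only in rows, so rows that repeat a pose let the fingers close. It gives the time, the measured TCP pose, the force, the opening and the grip force at its end, in the units of the state.
- ctrl.get_state(): the state, without advancing time (a new reading comes with each control period).
- ctrl.read_camera(name): name is "scene" or "top" or "wrist"; returns a dict with "color" (400x640x3 uint8, red, green, blue), "fx", "fy", "cx", "cy" (pixels), "D" ([k1, k2, p1, p2, k3] as OpenCV has them; the pictures are not rectified), "extrinsics" (4x4, takes a point from world to camera coordinates). Camera axes: x right, y down, z forward; pixel columns grow to the right and rows downward; lengths in m; the calibration is good to about 2 mm. A picture is of the moment at which its call begins. There is no depth.
- ctrl.sign_off(): hands the job in; it is judged then, once.
Trained networks look in a picture, given as the dict that the camera call returned (one of the last four; its "shot" number tells which), for a name from the list of things; names that differ only in an ending like _2 or _b are one class to them, and where a whole thing is asked for, a point or a joint stands for the part that bears it (a point fixed in the world has none). Each returns a list of dicts, best first, with "p" (0 to 1); they miss things now and then, are a little off and sometimes report something else, mostly with a low value. They report only what shows in the picture. A call takes as long as a camera call. They do not tell look-alikes from the thing itself.
- ctrl.look_for(picture, target): "position" ([x, y, z] in m, in the coordinates of the camera as it stood for that picture, good to about 4 mm: the middle of the surface that is visible of it).
The state is a dict: "time": time; "qpos": joint angles; "dq": joint speeds; "joint_efforts": joint torques, N m; "eef_pos": TCP position; "tcp_rot": TCP orientation; "contact_force": force on the tool from outside, world axes, zero at the start; "wrist_torque": the same for the moment, N m; "opening": opening from 0.0 (shut) to 1.0 (fully open); "finger_force": force on a finger pad.
Only numpy, scipy, OpenCV 4.12 (cv2) and the standard library are available. Lean on these libraries where they do the work, as an engineer would, in place of code of your own. Each camera call takes 0.05 s, during which the arm holds its last target. There are 200 camera calls.

### The job

Slide the circuit board, hole end first, into the eyelet press until it is fully home against the back stop and let go of it. Then push the press's sprung plunger down until you feel it bottom on its internal stop, without forcing it, hold it there a moment and let it come all the way up, leaving the board home in the press and the other things where they are.

Things in the scene. Friction and masses are not known exactly. Their poses are not given: they have to be found in the camera images.
- press: Fixed green C-frame eyelet press on the bench. Origin on the bench right under the plunger's axis, z up, x = feed direction from open mouth (-x) to back stop. Level feed bed 12 mm above the bench from x = -75 mm, 80 wide. Overhanging head 46 wide, x -23 to +79 mm, 42 to 84 mm above the bench. Push the board with under 20 N.
- press_mouth (a point): Centre of the guide's mouth on the bed's surface, at press x = -49 mm (bare bed from x = -75 to -49). From here two steel side rails, 10 mm high above the bed, narrow from about 40 mm apart to 32 mm at x = -30 mm and then run parallel to the back stop.
- press_stop (a point): Foot of the back stop's face on the bed's surface, at press x = +20 mm: the board's hole end rests against it when home (a steel wall 12 mm high, across the guide).
- plunger: Sprung plunger in the press's head: black round knob, 40 mm across, 16 thick, on a steel stem with a 5 mm nose below. Origin: centre of the knob's flat top, 130 mm above the bench when up; slides straight down, springs back by itself. The nose, 6 mm above a seated board when up, goes through the hole of a board that is home, else lands on it. Over 22 N of push is forcing it.
- plunger_top (a point): Same point, the centre of the knob's top, to press on. Spring about 5 N at the start, 9 N at 24 mm down. A stop hidden in the head ends the stroke somewhere 10 to 24 mm down, set differently each time: it is only felt, as a rigid rise of force. Bottomed means the stop itself carries over 2 N for 0.2 s: about 14 to 18 N of push in all is right.
- board: Loose narrow green circuit board, 115 (x) x 30 (y) x 4 mm, 40 to 85 g. Origin: centre of its underside, x towards the hole end, z up. 10 mm through hole at x = +37.5 mm, 20 mm from the hole end; grey terminal block on the other end. When home, the hole lies under the plunger's axis and board x along press x. A few flat black chips between.
- board_hole (a point): Centre of the board's hole, at the top face (4 mm above the underside).
- board_block (a point): Centre of the top of the terminal block, by which the board is held: 14 (x) x 24 (y) x 24 mm high, centred at board x = -47.5 mm, its top 28 mm above the board's underside.
- spool: Bystander: grey empty plastic spool, 58 mm across, 32 mm high, standing; origin at the centre of its underside.
- partsbox: Bystander: small blue open plastic box, 75 x 60 x 35 mm; origin at the centre of its underside.
- driver: Bystander: screwdriver lying on the bench, about 200 mm long along its x axis, under 40 mm high; origin near its middle.
There are look-alikes about, which are no part of the job. Leave any orange or white look-alike of the board alone.

How it is judged:
By the outcome, as a careful person would: the job done as asked, in the order asked, and still so for the second after the job is handed in, with the robot touching nothing.
It also fails if it takes over 58 s, if anything falls off the work surface, if the arm or the gripper's body presses on something with over 40 N, if the wrist force passes 120 N, or if a joint passes its speed limit or range.

## Working session

There is one attempt and no reset: what is moved stays moved. The work goes in short steps, Python scripts to look and compute and a tool call to move; the robot and the scene stay as the last step left them, time stands still between calls to the robot, and variables do not carry over. Pictures are saved under pics/ and viewed, at most 12 in all, crops included, and the job is handed in when it is done.

Besides the shell and the picture viewer there is one more tool, called after ">>>" by a JSON object that holds its "fn" and its "kwargs", one argument or row to a line. send_rows: Moves the arm, as the interface text tells. Its arguments: {"type":"object","properties":{"rows":{"type":"string"},"grip_force":{"type":"number"}},"required":["rows"]}

```bash
mkdir -p pics
cat > h.py <<'E'
import numpy as np, cv2
from plant import ctrl
from scipy.spatial.transform import Rotation as R
def shot(cam,save=None):
    p=ctrl.read_camera(cam)
    if save: cv2.imwrite('pics/'+save,p['color'][:,:,::-1])
    return p
def K(p): return np.array([[p['fx'],0,p['cx']],[0,p['fy'],p['cy']],[0,0,1.]])
def w(p,c):
    E=np.array(p['extrinsics']); return E[:3,:3].T@(np.array(c)-E[:3,3])
def pix2w(p,uv,z):
    E=np.array(p['extrinsics']); n=cv2.undistortPoints(np.array([[uv]],float),K(p),np.array(p['D'],float)).ravel()
    d=E[:3,:3].T@np.array([n[0],n[1],1]); o=-E[:3,:3].T@E[:3,3]
    return o+d*(z-o[2])/d[2]
def w2pix(p,X):
    E=np.array(p['extrinsics']); return cv2.projectPoints(np.array([X],float),cv2.Rodrigues(E[:3,:3])[0],E[:3,3],K(p),np.array(p['D'],float))[0].ravel()
def look(p,names):
    for n in names:
        for r in ctrl.look_for(p,n)[:3]:
            X=w(p,r['position']); print(n,round(r['p'],2),X.round(4),w2pix(p,X).round(0))
E
python3 - <<'E'
from h import *
for c in('top','scene'):
    p=shot(c,c+'1.png'); print(c)
    look(p,['press','press_mouth','press_stop','plunger_top','board','board_hole','board_block','spool','partsbox','driver'])
s=ctrl.get_state(); print(s, ctrl.nose_length)
E
```

```text
top
press 0.58 [0.5461 0.1635 0.025 ] [269. 213.]
press_mouth 0.6 [0.5436 0.1661 0.0227] [269. 214.]
press_stop 0.85 [0.5392 0.169  0.0247] [267. 215.]
board 0.64 [ 0.5692 -0.1445  0.0054] [372. 209.]
board 0.59 [ 0.4591 -0.163   0.0081] [378. 246.]
board 0.56 [ 0.5317 -0.344   0.0071] [439. 223.]
board_hole 0.89 [ 0.57   -0.149   0.0079] [374. 208.]
board_hole 0.74 [ 0.5351 -0.3352 -0.001 ] [435. 222.]
board_hole 0.6 [ 0.4576 -0.1594  0.0068] [377. 246.]
board_block 0.81 [ 0.5321 -0.338   0.0071] [437. 223.]
board_block 0.78 [ 0.5662 -0.1477  0.0091] [374. 210.]
board_block 0.59 [ 0.4591 -0.1553  0.0074] [376. 246.]
spool 0.82 [ 0.7287 -0.0864  0.0292] [355. 155.]
spool 0.68 [0.5431 0.17   0.026 ] [267. 214.]
spool 0.52 [ 0.5672 -0.1473  0.0039] [373. 209.]
partsbox 0.96 [ 0.6844 -0.2186  0.0037] [397. 172.]
driver 0.73 [0.5436 0.1643 0.0247] [269. 214.]
driver 0.65 [0.4872 0.3491 0.0205] [206. 232.]
scene
press 0.97 [0.5611 0.1918 0.0508] [371. 243.]
press_mouth 0.64 [0.5632 0.1919 0.0478] [370. 244.]
press_stop 0.68 [0.5653 0.1918 0.0511] [370. 244.]
press_stop 0.33 [ 0.7361 -0.07
[... 696 characters left out ...]
e': 1.1, 'qpos': array([ 9.72978546e-01,  2.86308352e-01,  1.57668514e+00, -4.58906207e-06,
        1.27861692e+00, -1.49997166e-01]), 'dq': array([ 0.00076522, -0.00218958,  0.00032452, -0.00048465, -0.00205916,
        0.00087192]), 'joint_efforts': array([ 8.21043759e-04, -4.05973971e+01, -2.92939442e+01, -8.12688131e-05,
        5.75188569e-04, -2.40295698e-06]), 'eef_pos': array([0.2922423 , 0.60844371, 0.25332735]), 'tcp_rot': array([ 2.22043359e-01,  9.75036792e-01, -9.06671841e-06, -1.19710251e-06]), 'contact_force': array([ 0.37983818,  0.90374512, -0.93297424]), 'wrist_torque': array([-0.01058734, -0.01090954,  0.03748961]), 'finger_force': 0.0, 'opening': 1.0012792394816055} 0.022
```

View pics/top1.png

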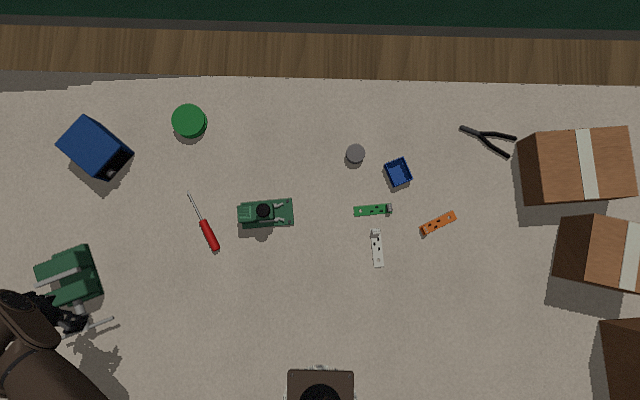

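View pics/scene1.png

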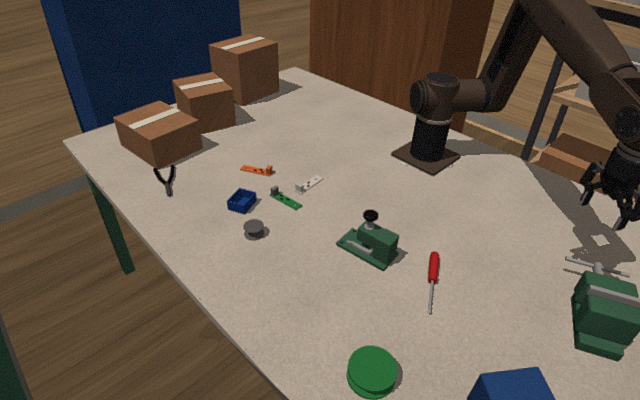

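The green board lies at about (372,210) in the top view, with its block on the right (-y) and its hole towards the press. The press is at (266,214) with its mouth towards -y. Next I'll move the wrist camera over the board.

```bash
cat >> h.py <<'E'
def plan(pos,yaw):
    """tool down, tool-y axis at angle yaw (mod pi) in world; prints turn (deg) and shift (mm) in tool frame"""
    s=ctrl.get_state(); R0=R.from_quat(s['tcp_rot']); best=None
    for k in(0,np.pi):
        a=yaw+k; y=np.array([np.cos(a),np.sin(a),0]); z=np.array([0,0,-1.]); x=np.cross(y,z)
        T=R.from_matrix(np.c_[x,y,z]); rv=np.degrees((R0.inv()*T).as_rotvec())
        print('turn',rv.round(1))
    print('shift mm',(R0.inv().apply(np.array(pos)-s['eef_pos'])*1000).round(1),'pos',s['eef_pos'].round(4),'t',s['time'],'q6',s['qpos'][5].round(2),'F',s['contact_force'].round(1))
E
python3 -c "
from h import *
plan([0.56,-0.15,0.25],0)"
```

```text
turn [-0.   0.  64.3]
turn [  -0.    -0.  -115.7]
shift mm [-569.8 -567.7    3.3] pos [0.2922 0.6084 0.2533] t 1.1 q6 -0.15 F [ 0.4  0.9 -0.9]
```

The rows are not in the units I measure in: shifts go in shares of 600 mm and turns go in shares of 180 degrees. I convert before sending: -350 mm is -0.5833, -308 mm is -0.5133, 64.3 degrees is 0.3572.

>>> {"fn": "send_rows", "kwargs": {
  "rows": "0 0 0.0556 -0.0733 -0.0733 0 1;0 0 0.1111 -0.1467 -0.1467 0 1;0 0 0.1667 -0.22 -0.22 0 1;0 0 0.2222 -0.2933 -0.2933 0 1;0 0 0.2778 -0.3667 -0.3667 0 1;0 0 0.3333 -0.44 -0.44 0 1;0 0 0.3572 -0.5133 -0.5133 0 1;0 0 0.3572 -0.5833 -0.5833 0 1"
}}

```text
time: 2.1
eef_pos: [0.4566, 0.1394, 0.2538]
tcp_rot: [0.707, 0.707, 0.001, 0.0]
contact_force: [0.6, -0.2, -0.9]
opening: 1.001
finger_force: 0.0
```

```bash
python3 -c "
from h import *
plan([0.56,-0.15,0.25],0)"
```

```text
turn [ 0.1 -0.   0. ]
turn [ 0.0e+00  1.0e-01 -1.8e+02]
shift mm [-289.5  103.4    3.9] pos [0.4566 0.1394 0.2538] t 2.1 q6 0.08 F [ 0.6 -0.2 -0.9]
```

```bash
python3 -c "
from h import *
p=shot('wrist','w1.png'); look(p,['press','press_mouth','press_stop','plunger_top'])
E=np.array(p['extrinsics']); print((-E[:3,:3].T@E[:3,3]).round(3))"
```

```text
press 0.84 [0.5341 0.182  0.0848] [392. 146.]
press_mouth 0.64 [0.5326 0.1878 0.085 ] [391. 140.]
press_mouth 0.51 [ 0.7238 -0.0658  0.0057] [484. 297.]
press_stop 0.58 [0.5334 0.1821 0.0825] [390. 145.]
press_stop 0.37 [0.5474 0.1683 0.1279] [417. 167.]
plunger_top 0.82 [0.5466 0.1725 0.1299] [418. 163.]
[0.456 0.217 0.374]
```

View pics/w1.png

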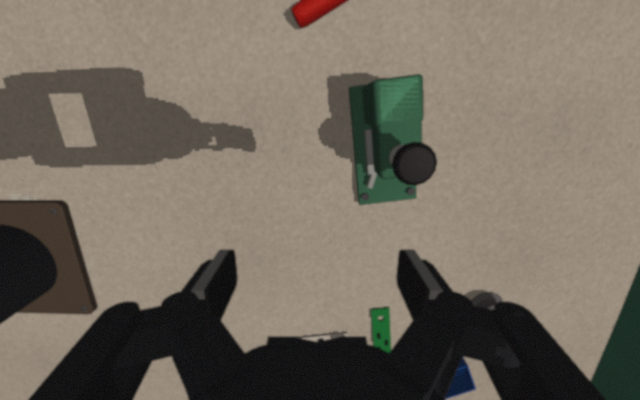

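In the tool's units: -290 mm is -0.4833, -250 mm is -0.4167.

>>> {"fn": "send_rows", "kwargs": {
  "rows": "0 0 0 -0.0833 0.03 0 1;0 0 0 -0.1667 0.06 0 1;0 0 0 -0.25 0.09 0 1;0 0 0 -0.3333 0.12 0 1;0 0 0 -0.4167 0.15 0 1;0 0 0 -0.4833 0.1717 0 1;0 0 0 -0.4833 0.1717 0 1"
}}

```text
time: 3.22
eef_pos: [0.5603, -0.149, 0.253]
tcp_rot: [0.707, 0.707, -0.0, -0.0]
contact_force: [0.4, -0.5, 0.3]
opening: 1.0
finger_force: 0.0
```

```bash
python3 -c "
from h import *
p=shot('wrist','w2.png'); look(p,['board','board_hole','board_block'])
np.save('w2E.npy',p['extrinsics'])"
```

```text
board 0.85 [ 0.5278 -0.3334  0.0045] [296. 287.]
board 0.62 [ 0.4568 -0.1601  0.0027] [241. 178.]
board_hole 0.97 [ 0.4525 -0.1603  0.0018] [238. 178.]
board_hole 0.75 [ 0.564  -0.1422  0.0038] [320. 165.]
board_hole 0.59 [ 0.5262 -0.3327  0.0084] [295. 288.]
board_block 0.73 [ 0.4531 -0.1601  0.0055] [238. 178.]
board_block 0.71 [ 0.5344 -0.3335  0.0048] [300. 287.]
board_block 0.66 [ 0.5685 -0.1434  0.0037] [323. 166.]
```

View pics/w2.png

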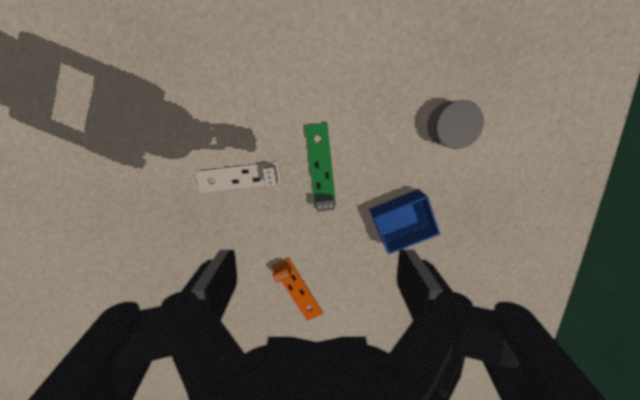

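The wrist view shows the green board upright: hole at (318,139), block at (324,202). The parts box is at (405,220) and the white look-alike at (237,178). Next I'll fit the board's outline.

```bash
cat > fit.py <<'E'
from h import *
def greenpts(p,z,box,lo=(45,120,50),hi=(80,255,255)):
    hsv=cv2.cvtColor(p['color'],cv2.COLOR_RGB2HSV); m=cv2.inRange(hsv,lo,hi)
    x0,y0,x1,y1=box; k=np.zeros_like(m); k[y0:y1,x0:x1]=255; m&=k
    n,l,s,_=cv2.connectedComponentsWithStats(m); i=1+np.argmax(s[1:,4]); c=cv2.findContours((l==i).astype(np.uint8),0,1)[0][0][:,0]
    return np.array([pix2w(p,uv,z)[:2] for uv in c]),c
def rect(P):
    (c,wh,a)=cv2.minAreaRect((P*1000).astype(np.float32)); return np.round(c,1),np.round(wh,1),round(a,1)
E
python3 - <<'E'
from fit import *
p=shot('wrist')
P,c=greenpts(p,0.004,(290,110,350,205))
print(rect(P),len(c))
# centre line angle
for uv in((318,139),): print('hole',pix2w(p,uv,0.004).round(4))
for uv in((324,202),(324,207)): print('blk',pix2w(p,uv,0.028).round(4))
E
```

```text
(array([ 564.1, -137.1]), array([27.3, 98.1]), 6.8) 177
hole [ 0.5606 -0.105   0.004 ]
blk [ 0.5688 -0.1838  0.028 ]
blk [ 0.5689 -0.1907  0.028 ]
```

```bash
python3 -c "
from h import *
plan([0.570,-0.191,0.11],np.radians(6.8))"
```

```text
turn [-0.  -0.  -6.6]
turn [ -0.    0.  173.4]
shift mm [-44.6  10.6 143.3] pos [ 0.5593 -0.1465  0.2533] t 3.475 q6 -0.44 F [ 0.2 -0.5  1. ]
```

In the tool's units: 143 mm is 0.2383, -44.6 mm is -0.0743, -6.6 degrees is -0.0367.

>>> {"fn": "send_rows", "kwargs": {
  "rows": "0 0 -0.0167 -0.0333 0.0083 0.0667 0.1;0 0 -0.0367 -0.0743 0.0177 0.1333 0.1;0 0 -0.0367 -0.0743 0.0177 0.2 0.1;0 0 -0.0367 -0.0743 0.0177 0.2383 0.1;0 0 -0.0367 -0.0743 0.0177 0.2383 0.1"
}}

```text
time: 4.1
eef_pos: [0.5686, -0.1911, 0.108]
tcp_rot: [0.664, 0.747, -0.001, -0.003]
contact_force: [-0.0, -0.1, 0.1]
opening: 0.548
finger_force: 0.0
```

Run:
```python
from fit import *
p=shot('wrist','w3.png')
P,c=greenpts(p,0.004,(150,0,450,399)); print(rect(P))
look(p,['board_block','board_hole'])
plan([0.570,-0.191,0.11],np.radians(6.8))
```

```text
(array([ 564.7, -139.9]), array([ 28.4, 103.4]), 6.9)
board_block 0.79 [ 0.4551 -0.1565  0.0031] [184. 149.]
board_block 0.7 [ 0.5699 -0.1437  0.0015] [326. 150.]
board_block 0.56 [ 0.539  -0.3246  0.0038] [272. 327.]
board_hole 0.8 [ 0.565  -0.1405  0.0039] [320. 146.]
board_hole 0.76 [ 0.5344 -0.325   0.005 ] [267. 328.]
board_hole 0.72 [ 0.4554 -0.1611  0.0009] [186. 155.]
turn [ 0.1  0.1 -0.1]
turn [ 1.000e-01 -2.000e-01  1.799e+02]
shift mm [ 2.  -0.8  2.1] pos [ 0.571  -0.1929  0.1121] t 4.25 q6 -0.61 F [ 0.6 -0.2  0.3]
```

View pics/w3.png

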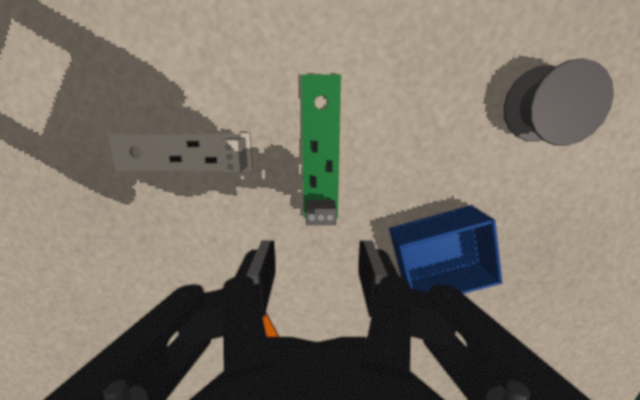

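Run:
```python
from fit import *
p=shot('wrist')
for n,uv,z in(('blkc',(321.5,217),.028),('L',(306,217),.028),('Rr',(337,217),.028),('hole',(320,102),.004),('end',(320,74),.004),('boxcorner',(391,230),.035),('boxbot',(410,288),0.035)): print(n,pix2w(p,uv,z).round(4))
P,c=greenpts(p,0.004,(150,0,450,399)); print(rect(P))
s=ctrl.get_state(); print(s['eef_pos'])
```

```text
blkc [ 0.5752 -0.1955  0.028 ]
L [ 0.5631 -0.1969  0.028 ]
Rr [ 0.5874 -0.194   0.028 ]
hole [ 0.5639 -0.1097  0.004 ]
end [ 0.5615 -0.0896  0.004 ]
boxcorner [ 0.6297 -0.1972  0.035 ]
boxbot [ 0.6563 -0.2475  0.035 ]
(array([ 564.7, -140. ]), array([ 28.3, 103.7]), 6.7)
[ 0.57119851 -0.19311666  0.11244692]
```

```bash
python3 -c "
from h import *
plan([0.574,-0.195,0.030],np.radians(7.2))"
```

```text
turn [ 0.2  0.1 -0.5]
turn [  0.2  -0.3 179.5]
shift mm [-2.   2.3 82.5] pos [ 0.5712 -0.1931  0.1124] t 4.3 q6 -0.61 F [0.4 0.  0.1]
```

In the tool's units: 82.5 mm is 0.1375, 2.3 mm is 0.0038, -0.5 degrees is -0.0028.

>>> {"fn": "send_rows", "kwargs": {
  "rows": "0 0 -0.0028 -0.0033 0.0038 0.05 0.1;0 0 -0.0028 -0.0033 0.0038 0.0917 0.1;0 0 -0.0028 -0.0033 0.0038 0.1167 0.1;0 0 -0.0028 -0.0033 0.0038 0.1317 0.1;0 0 -0.0028 -0.0033 0.0038 0.1375 0.1;0 0 -0.0028 -0.0033 0.0038 0.1375 0.1;0 0 -0.0028 -0.0033 0.0038 0.1375 0.1",
  "grip_force": 40
}}

```text
time: 5.18
eef_pos: [0.5731, -0.1951, 0.0286]
tcp_rot: [0.662, 0.75, 0.0, 0.001]
contact_force: [-0.4, -0.0, -0.7]
opening: 0.546
finger_force: 0.0
```

>>> {"fn": "send_rows", "kwargs": {
  "rows": "0 0 0 0 0 0 -0.5;0 0 0 0 0 0 -0.7;0 0 0 0 0 0 -0.7;0 0 0 0 0 0 -0.7;0 0 0 0 0 0 -0.7;0 0 0 0 0 0 -0.7"
}}

```text
time: 5.92
eef_pos: [0.573, -0.1951, 0.0285]
tcp_rot: [0.662, 0.75, 0.0, 0.001]
contact_force: [-0.2, 0.0, 5.7]
opening: 0.274
finger_force: 39.9
```

In the tool's units: 176 mm is 0.2933, 160 mm is 0.2667, 7 degrees is 0.0389.

>>> {"fn": "send_rows", "kwargs": {
  "rows": "0 0 0 0 0 -0.0167 -0.7;0 0 0 0 0 -0.0667 -0.7;0 0 0.0111 0.05 0 -0.1333 -0.7;0 0 0.0389 0.1167 0 -0.1667 -0.7;0 0 0.0389 0.2 0 -0.1667 -0.7;0 0 0.0389 0.2667 0 -0.1667 -0.7;0 0 0.0389 0.2933 -0.0017 -0.1667 -0.7;0 0 0.0389 0.2933 -0.0017 -0.1667 -0.7"
}}

```text
time: 6.92
eef_pos: [0.5492, -0.0197, 0.1275]
tcp_rot: [0.706, 0.709, -0.0, -0.0]
contact_force: [-0.5, -0.2, -0.1]
opening: 0.27
finger_force: 39.3
```

Run:
```python
from h import *
p=shot('wrist','w4.png'); np.save('w4.npy',p['extrinsics'])
look(p,['press','press_mouth','press_stop','plunger_top','board_hole','board_block'])
q=shot('top'); look(q,['plunger_top','press'])
q=shot('scene'); look(q,['plunger_top'])
plan([0.55,-0.02,0.13],0)
```

```text
press 0.77 [0.5554 0.1155 0.0114] [326.  30.]
press 0.69 [0.5496 0.0351 0.106 ] [318. 157.]
press_mouth 0.96 [0.5504 0.1189 0.0154] [320.  24.]
press_stop 0.95 [0.5502 0.115  0.0093] [319.  32.]
plunger_top 0.6 [0.5508 0.1218 0.0128] [320.  20.]
board_hole 0.71 [0.5457 0.0365 0.1037] [311. 153.]
board_block 0.66 [0.5489 0.035  0.1013] [317. 156.]
board_block 0.62 [ 0.428  -0.1724  0.0037] [206. 330.]
plunger_top 0.7 [0.5533 0.1716 0.1316] [262. 208.]
press 0.73 [0.5455 0.1663 0.0253] [268. 213.]
press 0.25 [0.5555 0.0673 0.1038] [301. 209.]
plunger_top 0.46 [0.5514 0.1728 0.1306] [371. 215.]
turn [-0.   0.   0.1]
turn [  -0.    -0.  -179.9]
shift mm [ 0.5  0.3 -2.2] pos [ 0.5497 -0.0205  0.1278] t 7.525 q6 -0.22 F [ 0.1 -0.5 -0.4]
```

View pics/w4.png

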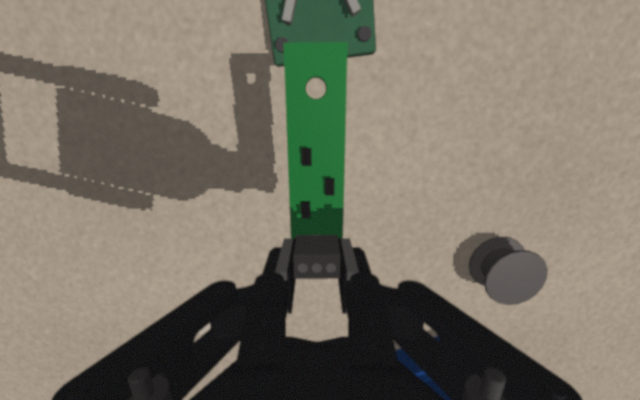

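The board is held straight. Its hole is at (316,88), and the press's bed front edge runs from (274,64) to (376,51). Only the mouth end shows, so I'll back up for a full view.

In the tool's units: -110 mm is -0.1833, -80 mm is -0.1333.

>>> {"fn": "send_rows", "kwargs": {
  "rows": "0 0 0 -0.05 0 -0.0667 -0.7;0 0 0 -0.1 0 -0.1333 -0.7;0 0 0 -0.1333 0 -0.1833 -0.7;0 0 0 -0.1333 0 -0.1833 -0.7;0 0 0 -0.1333 0 -0.1833 -0.7"
}}

```text
time: 8.15
eef_pos: [0.5491, -0.0996, 0.2363]
tcp_rot: [0.706, 0.708, -0.0, -0.001]
contact_force: [-0.1, 0.1, -1.2]
opening: 0.271
finger_force: 39.3
```

Run:
```python
from h import *
ctrl.read_camera('top'); ctrl.read_camera('top')
p=shot('wrist','w5.png'); np.save('w5.npy',p['extrinsics'])
look(p,['press','press_mouth','plunger_top'])
cv2.imwrite('pics/w5c.png',cv2.resize(p['color'][0:200,220:420,::-1],(800,800))[:600])
plan([0.55,-0.02,0.13],0)
```

```text
press 0.53 [0.5242 0.0899 0.0083] [296.   3.]
press 0.43 [ 0.5517 -0.0422  0.2094] [323. 152.]
press_mouth 0.6 [0.5231 0.0931 0.0083] [295.  -0.]
press_mouth 0.52 [ 0.6865 -0.2198  0.012 ] [415. 259.]
turn [-0.1 -0.   0.2]
turn [ 1.000e-01 -2.000e-01 -1.798e+02]
shift mm [ 79.5   1.  106.7] pos [ 0.5495 -0.0996  0.2366] t 8.45 q6 -0.36 F [-0.1 -0.6 -1.4]
```

View pics/w5c.png

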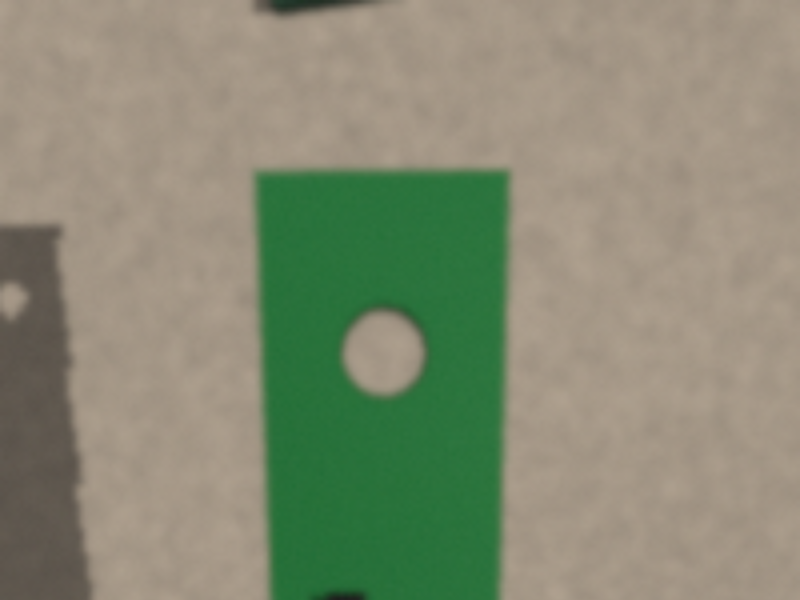

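That was the wrong way: the camera leans backwards. I'll go forward and to one side, staying high.

>>> {"fn": "send_rows", "kwargs": {
  "rows": "0 0 0 0.0833 -0.025 0 -0.7;0 0 0 0.1667 -0.05 0 -0.7;0 0 0 0.25 -0.075 0 -0.7;0 0 0 0.2833 -0.0833 0 -0.7;0 0 0 0.2833 -0.0833 0 -0.7;0 0 0 0.2833 -0.0833 0 -0.7"
}}

```text
time: 9.2
eef_pos: [0.4996, 0.0692, 0.2377]
tcp_rot: [0.706, 0.708, -0.0, 0.0]
contact_force: [0.3, -0.3, -0.7]
opening: 0.267
finger_force: 39.4
```

Run:
```python
from h import *
import pickle
ctrl.read_camera('top')
p=shot('wrist','w6.png'); pickle.dump(dict(p),open('w6.pkl','wb'))
look(p,['press','press_mouth','plunger_top'])
cv2.imwrite('pics/w6c.png',cv2.resize(p['color'][0:200,300:500,::-1],(600,600),interpolation=cv2.INTER_CUBIC))
plan([0.55,-0.02,0.13],0)
```

```text
press 0.55 [0.5461 0.1748 0.0842] [368.  78.]
press_mouth 0.91 [0.5428 0.1753 0.0847] [364.  77.]
plunger_top 0.92 [0.5508 0.1705 0.1308] [385.  77.]
turn [-0.   0.   0.1]
turn [  -0.    -0.  -179.9]
shift mm [-88.8  50.2 107.8] pos [0.4997 0.0688 0.2378] t 9.45 q6 -0.07 F [ 0.5 -0.7 -0.4]
```

View pics/w6c.png

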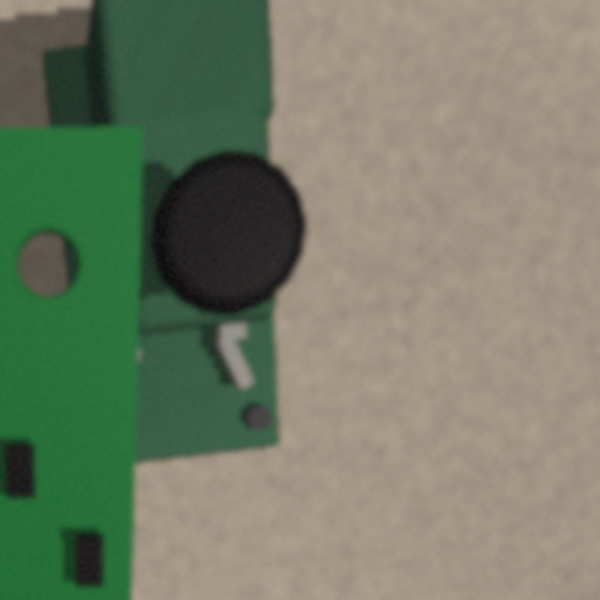

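w6 crop shows: knob centre at full-frame (376.3,77.3), bed front edge from (345.7,153.3) to (392.7,147.7). I'll combine this with w4's bed corners and screws.

Run:
```python
from h import *
import pickle
p=pickle.load(open('w6.pkl','rb'))
print('knob',pix2w(p,(376.3,77.3),.130).round(4))
g=p['color'].max(2); m=((g<60)).astype(np.uint8); 
n,l,s,c=cv2.connectedComponentsWithStats(m[40:115,340:410]); i=1+np.argmax(s[1:,4]); print('knob blob',s[i],c[i]+[340,40],pix2w(p,c[i]+[340,40],.130).round(4))
a=pix2w(p,(346.3,153.2),.012);b=pix2w(p,(392.5,147.8),.012);print('edge',a.round(4),b.round(4),np.degrees(np.arctan2(*(b-a)[[1,0]])))
p4=dict(p);p4['extrinsics']=np.load('w4.npy');im=cv2.imread('pics/w4.png')[:,:,::-1].copy();p4['color']=im
hsv=cv2.cvtColor(im,cv2.COLOR_RGB2HSV);m=cv2.inRange(hsv,(50,70,40),(95,255,255))
def edge(cols):
    out=[]
    for u in cols:
        r=np.where(m[:90,u]>0)[0]; out.append((u,r.max()+.5))
    return out
L=edge(range(276,283));Rr=edge(range(352,374,2)); print(L[::3],Rr[::4])
W=np.array([pix2w(p4,e,.012) for e in L+Rr]); f=np.polyfit(W[:,0],W[:,1],1); print('yaw',np.degrees(np.arctan(f[0])),'y at .55',np.polyval(f,.55), 'res',np.abs(np.polyval(f,W[:,0])-W[:,1]).max())
for r in (15,25,35,45): 
    u=np.where(m[r]>0)[0]; u=u[(u>240)&(u<400)]; a=pix2w(p4,(u.min(),r),.012);b=pix2w(p4,(u.max()+1,r),.012); print(r,u.min(),u.max(),a.round(4),b.round(4))
# board in hand
m2=cv2.inRange(hsv,(50,150,60),(80,255,255))
for r in (60,120,180,220):
    u=np.where(m2[r]>0)[0];u=u[(u>250)&(u<380)]; print(r,u.min(),u.max()+1, [pix2w(p4,(x,r),.1275-.0285+.004).round(4)for x in(u.min(),u.max()+1)])
print('hole',pix2w(p4,(316,88),.103).round(4))
print(im[20,330],im[100,300],hsv[20,330],hsv[100,300])
```

```text
knob [0.5446 0.1705 0.13  ]
knob blob [   8   11   53   54 2312] [373.21150519  77.06877163] [0.5422 0.1706 0.13  ]
edge [0.5363 0.095  0.012 ] [0.5933 0.102  0.012 ] 6.919476616032364
[(276, np.float64(63.5)), (279, np.float64(64.5)), (282, np.float64(64.5))] [(352, np.float64(55.5)), (360, np.float64(54.5)), (368, np.float64(53.5))]
yaw 6.9598631423694295 y at .55 0.09548533536637509 res 0.0008977827090918128
15 268 372 [0.512  0.1255 0.012 ] [0.59   0.1259 0.012 ]
25 270 373 [0.5132 0.1189 0.012 ] [0.5911 0.1193 0.012 ]
35 271 373 [0.5137 0.1122 0.012 ] [0.5915 0.1125 0.012 ]
45 273 374 [0.515  0.1053 0.012 ] [0.5927 0.1057 0.012 ]
60 285 345 [array([0.5335, 0.0807, 0.103 ]), array([0.5619, 0.0808, 0.103 ])]
120 288 344 [array([0.5342, 0.0531, 0.103 ]), array([0.5624, 0.0532, 0.103 ])]
180 290 342 [array([0.5345, 0.0221, 0.103 ]), array([0.5624, 0.0222, 0.103 ])]
220 292 341 [array([ 0.5351, -0.001 ,  0.103 ]), array([ 0.5626, -0.0009,  0.103 ])]
hole [0.5482 0.0683 0.103 ]
[57 92 69] [ 38 114  59] [70 97 92] [ 68 170 114]
```

Both measurements agree: press origin about (0.545,0.1705), yaw 7°. Next I'll stage in front of the mouth.

```bash
cat >> h.py <<'E'
O=np.array([.5452,.1705,0]);YAW=np.radians(7.0);PX=np.array([-np.sin(YAW),np.cos(YAW),0]);PY=np.array([-np.cos(YAW),-np.sin(YAW),0])
def inpress():
    s=ctrl.get_state();d=s['eef_pos']-O;F=s['contact_force'];print('press xyz mm',round(d@PX*1e3,1),round(d@PY*1e3,1),round(d[2]*1e3,1),'F',round(F@PX,1),round(F@PY,1),round(F[2],1),'T',s['wrist_torque'].round(2),'ff',round(s['finger_force'],1),'open',round(s['opening'],3),'t',s['time'])
E
python3 -c "
from h import *
plan([0.5654,0.0101,0.0455],np.radians(6.5))"
```

```text
turn [-0.   0.  -6.4]
turn [  0.    0.  173.6]
shift mm [-58.7  65.7 192.2] pos [0.4997 0.0688 0.2378] t 9.45 q6 -0.07 F [ 0.5 -0.7 -0.4]
```

In the tool's units: 188 mm is 0.3133, 65.7 mm is 0.1095, -6.4 degrees is -0.0356.

>>> {"fn": "send_rows", "kwargs": {
  "rows": "0 0 -0.0167 -0.0583 0.0583 0.0167 -0.7;0 0 -0.0356 -0.0978 0.1095 0.0667 -0.7;0 0 -0.0356 -0.0978 0.1095 0.15 -0.7;0 0 -0.0356 -0.0978 0.1095 0.225 -0.7;0 0 -0.0356 -0.0978 0.1095 0.2833 -0.7;0 0 -0.0356 -0.0978 0.1095 0.3133 -0.7;0 0 -0.0356 -0.0978 0.1095 0.3133 -0.7"
}}

```text
time: 10.32
eef_pos: [0.5647, 0.0108, 0.0488]
tcp_rot: [0.666, 0.746, -0.001, -0.001]
contact_force: [-0.5, -0.3, 0.3]
opening: 0.272
finger_force: 39.5
```

Run:
```python
from h import *
p=shot('wrist','w7.png'); inpress(); plan([0.5654,0.0101,0.0415],np.radians(6.5))
cv2.imwrite('pics/w7c.png',cv2.resize(p['color'][0:260,200:440,::-1],(552,598),interpolation=cv2.INTER_CUBIC))
```

```text
press xyz mm -161.1 -1.0 50.3 F -0.2 1.0 -0.4 T [-0.   -0.03 -0.04] ff 39.5 open 0.267 t 10.375
turn [0. 0. 0.]
turn [  -0.    0. -180.]
shift mm [-0.6 -0.5  8.8] pos [0.5658 0.0107 0.0503] t 10.375 q6 -0.27 F [-0.9 -0.3 -0.4]
```

View pics/w7c.png

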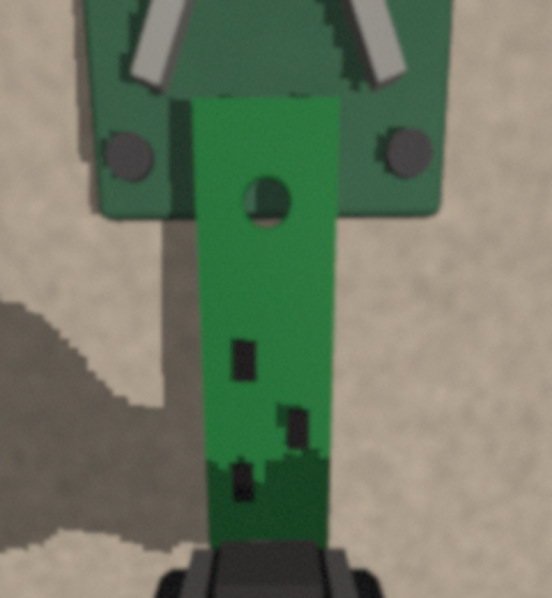

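Nicely centred: the hole is at column 267 in the crop, and the rails' inner ends at about 165 and 370 (middle 268). Lowering onto the bed.

In the tool's units: 9 mm is 0.015, 8.5 mm is 0.0142.

>>> {"fn": "send_rows", "kwargs": {
  "rows": "0 0 0 0 0 0.0067 -0.7;0 0 0 0 0 0.0117 -0.7;0 0 0 0 0 0.0142 -0.7;0 0 0 0 0 0.015 -0.7;0 0 0 0 0 0.015 -0.7"
}}

```text
time: 11.0
eef_pos: [0.5653, 0.0111, 0.0409]
tcp_rot: [0.666, 0.746, 0.0, 0.0]
contact_force: [-0.4, -0.1, -0.7]
opening: 0.269
finger_force: 39.5
```

```bash
python3 -c "
from h import *
inpress()"
```

```text
press xyz mm -160.7 -0.5 40.9 F -0.0 0.4 -0.7 T [-0.05 -0.   -0.01] ff 39.5 open 0.269 t 11.0
```

In the tool's units: 22 mm is 0.0367, 18 mm is 0.03.

>>> {"fn": "send_rows", "kwargs": {
  "rows": "0 0 0 0 0 0.001 -0.7;0 0 0 0.0067 0 0.001 -0.7;0 0 0 0.015 0 0.001 -0.7;0 0 0 0.0233 0 0.001 -0.7;0 0 0 0.03 0 0.001 -0.7;0 0 0 0.0367 0 0.001 -0.7;0 0 0 0.0367 0 0.001 -0.7"
}}

```text
time: 11.88
eef_pos: [0.5626, 0.0334, 0.0402]
tcp_rot: [0.665, 0.746, 0.0, -0.0]
contact_force: [0.0, 0.5, 0.3]
opening: 0.266
finger_force: 39.6
```

```bash
python3 -c "
from h import *
inpress()"
```

```text
press xyz mm -138.2 -0.6 40.2 F 0.5 -0.1 0.3 T [0.18 0.01 0.09] ff 39.6 open 0.266 t 11.875
```

In the tool's units: 20 mm is 0.0333, 16 mm is 0.0267.

>>> {"fn": "send_rows", "kwargs": {
  "rows": "0 0 0 0.0067 0 0 -0.7;0 0 0 0.0133 0 0 -0.7;0 0 0 0.02 -0.0002 0 -0.7;0 0 0 0.0267 -0.0002 0 -0.7;0 0 0 0.0333 -0.0003 0 -0.7;0 0 0 0.0333 -0.0003 0 -0.7"
}}

```text
time: 12.62
eef_pos: [0.5603, 0.0533, 0.0403]
tcp_rot: [0.666, 0.746, 0.0, -0.0]
contact_force: [-0.6, -0.1, 1.8]
opening: 0.271
finger_force: 39.7
```

```bash
python3 -c "
from h import *
inpress()"
```

```text
press xyz mm -118.1 -0.7 40.3 F 0.0 0.6 1.8 T [0.15 0.11 0.02] ff 39.7 open 0.271 t 12.625
```

In the tool's units: 24 mm is 0.04, 20 mm is 0.0333.

>>> {"fn": "send_rows", "kwargs": {
  "rows": "0 0 0 0.0067 0 0 -0.7;0 0 0 0.0133 -0.0002 0 -0.7;0 0 0 0.02 -0.0002 0 -0.7;0 0 0 0.0267 -0.0003 0 -0.7;0 0 0 0.0333 -0.0003 0 -0.7;0 0 0 0.04 -0.0003 0 -0.7;0 0 0 0.04 -0.0003 0 -0.7"
}}

```text
time: 13.5
eef_pos: [0.5574, 0.0771, 0.0404]
tcp_rot: [0.666, 0.746, 0.0, -0.0]
contact_force: [-1.1, -0.6, 4.4]
opening: 0.269
finger_force: 40.0
```

```bash
python3 -c "
from h import *
inpress()"
```

```text
press xyz mm -94.2 -0.8 40.4 F -0.4 1.2 4.4 T [-0.03  0.15  0.03] ff 40.0 open 0.269 t 13.5
```

Now I'll creep to the stop in 1 mm steps.

In the tool's units: 4 mm is 0.0067, 3 mm is 0.005.

>>> {"fn": "send_rows", "kwargs": {
  "rows": "0 0 0 0.0017 0 0 -0.7;0 0 0 0.0033 0 0 -0.7;0 0 0 0.005 0 0 -0.7;0 0 0 0.0067 0 0 -0.7;0 0 0 0.0067 0 0 -0.7"
}}

```text
time: 14.12
eef_pos: [0.5571, 0.0803, 0.0405]
tcp_rot: [0.666, 0.746, -0.0, 0.0]
contact_force: [-0.7, -3.1, 5.0]
opening: 0.269
finger_force: 40.1
```

In the tool's units: 1 mm is 0.0017, 0.5 mm is 0.0008.

>>> {"fn": "send_rows", "kwargs": {
  "rows": "0 0 0 0.0008 0 0 -0.7;0 0 0 0.0017 0 0 -0.7;0 0 0 0.0017 0 0 -0.7"
}}

```text
time: 14.5
eef_pos: [0.557, 0.0812, 0.0404]
tcp_rot: [0.666, 0.746, -0.0, 0.0]
contact_force: [-0.4, -3.3, 5.2]
opening: 0.269
finger_force: 40.1
```

In the tool's units: 1 mm is 0.0017, 0.5 mm is 0.0008.

>>> {"fn": "send_rows", "kwargs": {
  "rows": "0 0 0 0.0008 0 0 -0.7;0 0 0 0.0017 0 0 -0.7;0 0 0 0.0017 0 0 -0.7"
}}

```text
time: 14.88
eef_pos: [0.5569, 0.0822, 0.0405]
tcp_rot: [0.666, 0.746, -0.0, 0.0]
contact_force: [-0.9, -3.8, 4.9]
opening: 0.272
finger_force: 40.1
```

In the tool's units: 1 mm is 0.0017, 0.5 mm is 0.0008.

>>> {"fn": "send_rows", "kwargs": {
  "rows": "0 0 0 0.0008 0 0 -0.7;0 0 0 0.0017 0 0 -0.7;0 0 0 0.0017 0 0 -0.7"
}}

```text
time: 15.25
eef_pos: [0.5568, 0.083, 0.0405]
tcp_rot: [0.666, 0.746, -0.0, 0.0]
contact_force: [-0.6, -4.3, 5.1]
opening: 0.27
finger_force: 40.1
```

In the tool's units: 1 mm is 0.0017, 0.5 mm is 0.0008.

>>> {"fn": "send_rows", "kwargs": {
  "rows": "0 0 0 0.0008 0 0 -0.7;0 0 0 0.0017 0 0 -0.7;0 0 0 0.0017 0 0 -0.7"
}}

```text
time: 15.62
eef_pos: [0.5568, 0.0831, 0.0405]
tcp_rot: [0.665, 0.747, -0.001, 0.001]
contact_force: [-1.1, -7.3, 6.0]
opening: 0.268
finger_force: 40.1
```

In the tool's units: 1 mm is 0.0017, 0.5 mm is 0.0008.

>>> {"fn": "send_rows", "kwargs": {
  "rows": "0 0 0 0.0008 0 0 -0.7;0 0 0 0.0017 0 0 -0.7;0 0 0 0.0017 0 0 -0.7"
}}

```text
time: 16.0
eef_pos: [0.5569, 0.0831, 0.0405]
tcp_rot: [0.665, 0.747, -0.001, 0.002]
contact_force: [-0.5, -10.9, 4.7]
opening: 0.275
finger_force: 40.1
```

The board is rigidly stopped at press x = -88.3 for the TCP (-88.6 expected), so it is home. Release and rise.

In the tool's units: -160 mm is -0.2667, -130 mm is -0.2167.

>>> {"fn": "send_rows", "kwargs": {
  "rows": "0 0 0 0 0 0 -0.3;0 0 0 0 0 0 0.1;0 0 0 0 0 0 0.1;0 0 0 0 0 0 0.1;0 0 0 0 0 -0.05 0.1;0 0 0 0 0 -0.1333 0.1;0 0 0 0 0 -0.2167 0.1;0 0 0 0 0 -0.2667 0.1"
}}

```text
time: 17.0
eef_pos: [0.5573, 0.0857, 0.2035]
tcp_rot: [0.666, 0.746, 0.001, 0.002]
contact_force: [0.7, 0.2, -0.4]
opening: 0.547
finger_force: 0.0
```

Run:
```python
from h import *
p=shot('wrist','w8.png'); inpress(); 
d=O+.0*PX
plan([O[0],O[1],0.172],np.radians(6.5))
cv2.imwrite('pics/w8c.png',cv2.resize(p['color'][0:260,200:440,::-1],(552,598),interpolation=cv2.INTER_CUBIC))
look(p,['plunger_top','board_block'])
for x in (-78,-92): print(x,w2pix(p,O+PX*x/1e3+[0,0,.04]).round(1))
```

```text
press xyz mm -85.8 -3.6 207.5 F 0.2 -1.9 2.1 T [-0.   -0.02 -0.03] ff 0.0 open 0.552 t 17.05
turn [0.6 0.1 0.1]
turn [-1.000e-01  9.000e-01 -1.799e+02]
shift mm [85.8 -4.6 35.3] pos [0.5592 0.0858 0.2075] t 17.05 q6 -0.14 F [1.9 0.4 2.1]
plunger_top 0.87 [0.549  0.1716 0.1279] [319.  97.]
board_block 0.74 [0.5589 0.109  0.0169] [320. 161.]
board_block 0.58 [ 0.4407 -0.1729  0.0037] [217. 341.]
-78 [314.5 179.8]
-92 [314.6 192.6]
```

View pics/w8c.png

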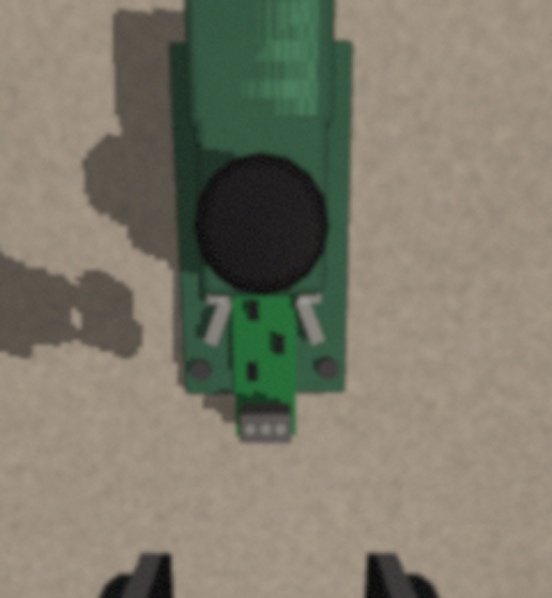

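The board is in and straight. The block's top sits at rows 180–191 full-frame, where "home" predicts 180–192. Next: shut the gripper above the knob (centre at (314,97)).

Run:
```python
from h import *
p=shot('wrist'); print(pix2w(p,(313.9,97),.13).round(4)); plan([.545,.1705,.165],np.radians(6.5))
```

```text
[0.5459 0.1707 0.13  ]
turn [ 0.  -0.   0.1]
turn [   0.     0.  -179.9]
shift mm [85.6 -1.5 35.1] pos [0.5562 0.0856 0.2001] t 17.2 q6 -0.14 F [-0.3  0.6 -1.1]
```

>>> {"fn": "send_rows", "kwargs": {
  "rows": "0 0 0 0.0333 -0.0017 0 -1;0 0 0 0.075 -0.005 0 -1;0 0 0 0.1167 -0.0067 0 -1;0 0 0 0.143 -0.0077 0.0167 -1;0 0 0 0.143 -0.0077 0.0417 -1;0 0 0 0.143 -0.0077 0.06 -1;0 0 0 0.143 -0.0077 0.06 -1"
}}

```text
time: 18.08
eef_pos: [0.5411, 0.1694, 0.1621]
tcp_rot: [0.666, 0.746, -0.001, -0.001]
contact_force: [0.3, -0.6, -0.3]
opening: 0.002
finger_force: 0.0
```

Run:
```python
from h import *
inpress();plan([.545,.1705,.155],np.radians(6.5))
```

```text
press xyz mm -0.6 4.2 162.1 F -0.6 -0.2 -0.3 T [-0.07 -0.04 -0.03] ff 0.0 open 0.002 t 18.075
turn [-0.2  0.  -0. ]
turn [  0.    0.3 180. ]
shift mm [0.6 4.1 7.1] pos [0.5411 0.1694 0.1621] t 18.075 q6 0.01 F [ 0.3 -0.6 -0.3]
```

In the tool's units: 6 mm is 0.01, 3.5 mm is 0.0058.

>>> {"fn": "send_rows", "kwargs": {
  "rows": "0 0 0 0.0008 0.0058 0 -1;0 0 0 0.0008 0.0058 0.005 -1;0 0 0 0.0008 0.0058 0.01 -1;0 0 0 0.0008 0.0058 0.01 -1"
}}

```text
time: 18.58
eef_pos: [0.5452, 0.171, 0.158]
tcp_rot: [0.666, 0.746, -0.0, -0.0]
contact_force: [-0.8, 0.1, -0.1]
opening: -0.001
finger_force: 0.0
```

```bash
python3 -c "
from h import *
inpress()"
```

```text
press xyz mm 0.5 -0.1 158.0 F 0.2 0.8 -0.1 T [-0.02 -0.05 -0.02] ff 0.0 open -0.001 t 18.575
```

In the tool's units: 13 mm is 0.0217, 11 mm is 0.0183.

>>> {"fn": "send_rows", "kwargs": {
  "rows": "0 0 0 0 0 0.005 -1;0 0 0 0 0 0.0083 -1;0 0 0 0 0 0.0117 -1;0 0 0 0 0 0.015 -1;0 0 0 0 0 0.0183 -1;0 0 0 0 0 0.0217 -1;0 0 0 0 0 0.0217 -1"
}}

```text
time: 19.45
eef_pos: [0.5454, 0.1711, 0.1453]
tcp_rot: [0.666, 0.746, -0.0, -0.0]
contact_force: [-2.4, -0.7, 4.2]
opening: 0.0
finger_force: 2.3
```

>>> {"fn": "send_rows", "kwargs": {
  "rows": "0 0 0 0 0 0.0017 -1;0 0 0 0 0 0.0033 -1;0 0 0 0 0 0.0033 -1"
}}

```text
time: 19.82
eef_pos: [0.5454, 0.1711, 0.1432]
tcp_rot: [0.666, 0.746, -0.0, -0.0]
contact_force: [-3.3, -0.3, 5.8]
opening: -0.002
finger_force: 2.5
```

In the tool's units: 1 mm is 0.0017.

>>> {"fn": "send_rows", "kwargs": {
  "rows": "0 0 0 0 0 0.0017 -1;0 0 0 0 0 0.0017 -1"
}}

```text
time: 20.08
eef_pos: [0.5454, 0.1711, 0.1422]
tcp_rot: [0.666, 0.746, -0.0, -0.0]
contact_force: [-3.5, 0.1, 5.8]
opening: 0.0
finger_force: 2.6
```

In the tool's units: 1 mm is 0.0017.

>>> {"fn": "send_rows", "kwargs": {
  "rows": "0 0 0 0 0 0.0017 -1;0 0 0 0 0 0.0017 -1"
}}

```text
time: 20.32
eef_pos: [0.5454, 0.1711, 0.1413]
tcp_rot: [0.666, 0.746, -0.0, -0.0]
contact_force: [-3.2, -0.4, 5.8]
opening: -0.002
finger_force: 2.6
```

In the tool's units: 1 mm is 0.0017.

>>> {"fn": "send_rows", "kwargs": {
  "rows": "0 0 0 0 0 0.0017 -1;0 0 0 0 0 0.0017 -1"
}}

```text
time: 20.58
eef_pos: [0.5454, 0.1711, 0.1403]
tcp_rot: [0.666, 0.746, -0.0, -0.0]
contact_force: [-2.9, -0.8, 5.3]
opening: -0.004
finger_force: 2.7
```

>>> {"fn": "send_rows", "kwargs": {
  "rows": "0 0 0 0 0 0.0017 -1;0 0 0 0 0 0.0017 -1"
}}

```text
time: 20.82
eef_pos: [0.5454, 0.1711, 0.1394]
tcp_rot: [0.666, 0.746, -0.0, -0.0]
contact_force: [-3.3, -1.0, 5.9]
opening: -0.002
finger_force: 2.8
```

In the tool's units: 1 mm is 0.0017.

>>> {"fn": "send_rows", "kwargs": {
  "rows": "0 0 0 0 0 0.0017 -1;0 0 0 0 0 0.0017 -1"
}}

```text
time: 21.08
eef_pos: [0.5454, 0.1711, 0.1384]
tcp_rot: [0.666, 0.746, -0.0, -0.0]
contact_force: [-3.3, -0.5, 6.2]
opening: -0.002
finger_force: 2.9
```

In the tool's units: 1 mm is 0.0017.

>>> {"fn": "send_rows", "kwargs": {
  "rows": "0 0 0 0 0 0.0017 -1;0 0 0 0 0 0.0017 -1"
}}

```text
time: 21.32
eef_pos: [0.5454, 0.1711, 0.1374]
tcp_rot: [0.666, 0.746, -0.0, -0.0]
contact_force: [-3.5, -0.9, 5.6]
opening: 0.0
finger_force: 3.0
```

In the tool's units: 1 mm is 0.0017.

>>> {"fn": "send_rows", "kwargs": {
  "rows": "0 0 0 0 0 0.0017 -1;0 0 0 0 0 0.0017 -1"
}}

```text
time: 21.58
eef_pos: [0.5454, 0.1712, 0.1369]
tcp_rot: [0.666, 0.746, -0.0, -0.0]
contact_force: [-3.3, -0.7, 7.3]
opening: 0.003
finger_force: 3.7
```

In the tool's units: 1 mm is 0.0017.

>>> {"fn": "send_rows", "kwargs": {
  "rows": "0 0 0 0 0 0.0017 -1;0 0 0 0 0 0.0017 -1"
}}

```text
time: 21.82
eef_pos: [0.5455, 0.1712, 0.1368]
tcp_rot: [0.666, 0.746, -0.0, -0.0]
contact_force: [-5.8, -0.0, 11.2]
opening: 0.001
finger_force: 5.7
```

In the tool's units: 1 mm is 0.0017.

>>> {"fn": "send_rows", "kwargs": {
  "rows": "0 0 0 0 0 0.0017 -1;0 0 0 0 0 0.0017 -1"
}}

```text
time: 22.08
eef_pos: [0.5455, 0.1712, 0.1368]
tcp_rot: [0.665, 0.746, -0.0, -0.0]
contact_force: [-7.7, -1.1, 16.0]
opening: 0.001
finger_force: 7.7
```

Bottomed at 136.8 mm with 16 N. Hold there, then rise slowly.

>>> {"fn": "send_rows", "kwargs": {
  "rows": "0 0 0 0 0 0 -1;0 0 0 0 0 0 -1;0 0 0 0 0 0 -1;0 0 0 0 0 0 -1"
}}

```text
time: 22.58
eef_pos: [0.5455, 0.1712, 0.1368]
tcp_rot: [0.665, 0.746, -0.0, -0.0]
contact_force: [-8.2, -1.0, 15.9]
opening: -0.001
finger_force: 7.7
```

In the tool's units: -60 mm is -0.1, -35 mm is -0.0583.

>>> {"fn": "send_rows", "kwargs": {
  "rows": "0 0 0 0 0 -0.005 -1;0 0 0 0 0 -0.01 -1;0 0 0 0 0 -0.015 -1;0 0 0 0 0 -0.0217 -1;0 0 0 0 0 -0.03 -1;0 0 0 0 0 -0.0417 -1;0 0 0 0 0 -0.0583 -1;0 0 0 0 0 -0.1 -1"
}}

```text
time: 23.58
eef_pos: [0.5446, 0.1709, 0.1932]
tcp_rot: [0.666, 0.746, -0.001, -0.001]
contact_force: [0.5, -0.4, 0.1]
opening: 0.002
finger_force: 0.0
```

In the tool's units: -85 mm is -0.1417, -60 mm is -0.1.

>>> {"fn": "send_rows", "kwargs": {
  "rows": "0 0 0 -0.05 0 -0.0333 -1;0 0 0 -0.1 0 -0.0333 -1;0 0 0 -0.1417 0 -0.0333 -1;0 0 0 -0.1417 0 -0.0333 -1;0 0 0 -0.1417 0 -0.0333 -1"
}}

```text
time: 24.2
eef_pos: [0.5551, 0.087, 0.2142]
tcp_rot: [0.666, 0.746, 0.0, -0.0]
contact_force: [0.7, -0.8, -0.6]
opening: -0.005
finger_force: 0.0
```

Run:
```python
from h import *
p=shot('wrist','w9.png'); inpress()
cv2.imwrite('pics/w9c.png',cv2.resize(p['color'][0:260,200:440,::-1],(552,598),interpolation=cv2.INTER_CUBIC))
look(p,['plunger_top'])
for n,x,z in (('blk front',-78,.04),('blk back',-92,.04),('knob',0,.13)): print(n,w2pix(p,O+PX*x/1e3+[0,0,z]).round(1))
look(shot('scene'),['plunger_top'])
```

```text
press xyz mm -83.8 0.4 214.2 F 0.1 -0.2 0.3 T [0.01 0.02 0.02] ff 0.0 open 0.001 t 24.25
plunger_top 0.61 [0.5494 0.1713 0.1272] [323. 100.]
blk front [317.1 178.9]
blk back [317.2 191.2]
knob [316.6 100.6]
plunger_top 0.55 [0.5511 0.1739 0.1287] [371. 215.]
```

View pics/w9c.png

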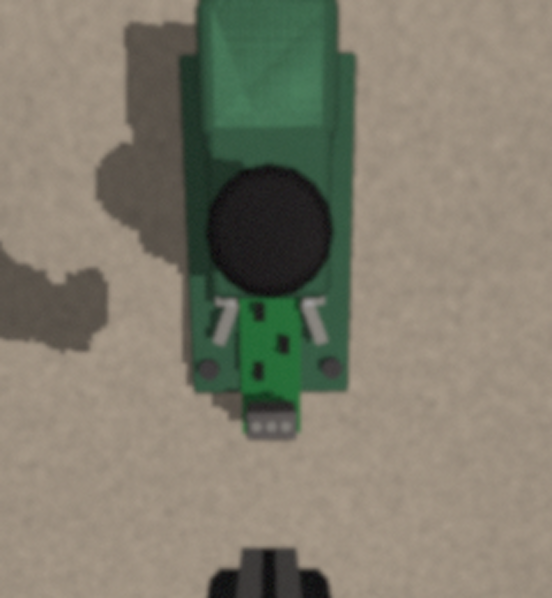

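The block's top is at rows 178–190 (home predicts 179–191). The knob is back up at (317,100), and the robot is clear.

```bash
python3 -c "
from plant import ctrl
print(ctrl.sign_off())"
```

```text
the job is handed in; nothing more can be done
None
```

The board is home against the back stop and released; the plunger bottomed about 15 mm down at 16 N, was held for half a second and came fully back up, and the job is handed in after about 24 s with nothing else touched.

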